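# Bring the red mould to the pouring bay and lock the carousel

### The arm

A 6-joint arm with a two-finger parallel gripper is mounted at the origin on the work surface. World frame = base frame: x ahead of the robot, y to its left, z up, the work surface at z = 0. Lengths are in m, angles in rad, forces in N, time in s.
With the tool pointing down it reaches from about 0.275 to 0.975 m from the base axis. Payload 8.4 kg.
Tool frame: the origin (TCP) lies between the finger pads; the fingertips stand 8 mm ahead of it and the grasp point (between the pads) lies 11 mm behind it (robot.nose_length is the distance from the TCP to the fingertips, in m); z points along the fingers, y is the line along which they close (so a half turn about z gives the same grasp; the last joint's range is limited). The gripper opens to 92 mm and grips with 3 to 60 N. Pads are 20 mm wide; open, the fingers measure 128 mm over their backs; the gripper's body (75 mm by 189 mm) begins 69 mm behind the grasp point.
Start: joints at [-1.315, 0.353, 1.633, -0, 1.155, -0.002], TCP at [0.159, -0.604, 0.223] pointing down, gripper open.
Joint ranges: [-2.63, 2.63], [-0.92, 2.1], [0.06, 2.66], [-1.3, 4.44], [0, 2.69], [-3.02, 3.02]. Speed limits (rad/s): [2.22, 2.22, 2.79, 3.14, 3.14, 3.14].

### API

Orientations are given as [roll, pitch, yaw] about the fixed x, y, z axes, in that order (R = Rz(yaw) Ry(pitch) Rx(roll)).
In Python, from rig import robot, kinematics, state, viewer, ticket gives the robot as it stands. Calls block until the motion is done:
- robot.move_ptp(position, orientation): joint-space move of the TCP to a pose.
- robot.move_linear(position, attitude=None, speed=0.15): straight line of the TCP; attitude=None keeps the orientation; speed is the mean speed in m/s.
- robot.move_joints(angles): joint-space move.
- robot.move_gripper(opening, effort=None): finger opening in m; effort is the grip in N (None keeps the last); returns when the fingers have stopped.
- robot.wait(seconds).
- kinematics.solve_ik(position, orientation): joint angles nearest the present ones, or None.
- state(): the state.
- viewer.read_camera(name): name is "side" or "top" or "wrist"; returns a dict with "pixels" (384x512x3 uint8, red, green, blue), "intrinsics" (3x3 intrinsics, pixels), "T" (4x4, takes a point from camera to world coordinates); the wrist camera has in their place "tool_from_camera" (4x4, takes a point from camera to tool coordinates, whose origin is the TCP and whose axes are the flange's). Camera axes: x right, y up, looking along -z (the intrinsics and any distortion apply to the point x, -y, -z); pixel columns grow to the right and rows downward; lengths in m; the calibration is good to about 2 mm. A picture is of the moment at which its call begins: read the wrist's pose just before it. There is no depth.
A pose or a line that the arm cannot do raises robot.Unreachable and nothing moves.
- ticket.hand_in(): hands the job in; it is judged then, once.
The state is a dict: "clock": time; "qpos": joint angles; "qd": joint speeds; "joint_efforts": joint torques, N m; "eef_pos": TCP position; "tcp_rot": TCP orientation; "contact_force": force on the tool from outside, world axes, zero at the start; "torque": the same for the moment, N m; "width": finger opening in m; "grasp_force": force on a finger pad.
Only numpy, scipy, OpenCV 4.12 (cv2) and the standard library are available. Lean on these libraries where they do the work, as an engineer would, in place of code of your own. Each camera call takes 0.05 s, during which the arm holds its last target. There are 200 camera calls.

### The job

Turn the candle-mould carousel with its lock knob: pull the knob straight up to unlock it, turn the wheel with it until the red mould stands at the orange pouring bay, then feel for the lock notch there and push the knob fully back down so that the wheel is locked. Let go and move clear, leaving the other things on the table undisturbed.

Things in the scene. Friction and masses are not known exactly. Their poses are not given: they have to be found in the camera images.
- stand: Fixed round grey stand of the carousel, 270 mm across and 12 mm high; a black-edged orange plate (the pouring bay, 116 mm wide) sticks out of its rim. Origin: on the upright turning axis, at table height. Its +x axis points level from the axis through the middle of the bay; z up.
- carousel: White wheel, 260 mm across, top 46 mm above the table, with six fixed moulds (52 mm across, rims 96 mm above the table, centres 95 mm from the axis): one red, five aluminium. Origin on the axis at table height; +x points to the red mould and along the knob's bar. With the knob up it turns freely either way (drag 0.06 N m) and stays where left. At the start locked, red mould 90 to 180 degrees from the bay.
- lock_knob (a joint): How far the lock knob in the wheel's middle is pulled up: 0 m = fully down (start, locked), 0.024 m = end stop. It turns with the wheel. About 6 to 8 N pulls it up, 1 to 4 N moves it down; it stays at any height where it is let go, so it can be regrasped. A hidden pin under it, 50 mm from the axis towards the red mould, leaves the start notch at 0.012; pull it up 14 to 20 mm.
- knob_grip (a point): Middle of the knob's bar grip: an upright-sided black bar 84 mm long (along the carousel's x axis, red at the red mould's end), 22 mm wide, 32 mm tall, on a thin stem. On the turning axis, 114 mm above the table with the knob down; it moves with the knob. Grip it across its 22 mm width, from straight above.
- red_mould (a point): Centre of the red mould's foot, on top of the wheel, 46 mm above the table and 95 mm from the axis.
- bay (a point): Point fixed to the stand on the bay's middle line, 95 mm from the axis, 46 mm above the table. The lock notch is hidden: the wheel locks with the red mould somewhere within 19 degrees either side of this line. Pushed down beside the notch the pin stops hard on a ledge, knob at about 0.011 m; within about 3 degrees of it the knob goes down to 0. If it stops, lift it above 0.013 m, turn 4 degrees, push again (10 to 15 N).
- tin_a: Loose open aluminium tin, 66 mm across, 42 mm high, beside the stand; leave it alone. Origin: centre of its underside.
- pour_jug: Loose steel pouring jug with a handle, 96 mm across, 105 mm high; leave it alone. Origin: centre of its underside.
- dye_bottle: Loose red dye bottle with black cap, 40 mm across, 75 mm high, beside the stand; leave it alone. Origin: centre of its underside.
- wax_jar: Loose amber jar, 72 mm across, 85 mm high; leave it alone. Origin: centre of its underside.
- spatula: Loose spatula, 200 mm long, lying flat; leave it alone. Origin: centre of its underside.
- tin_b: Loose open aluminium tin, 80 mm across, 50 mm high; leave it alone. Origin: centre of its underside.

How it is judged:
On the way, in this order (a step that is already met when the one before it is completed fails the run):
1. the lock knob is pulled up, by more than 12 mm (value of joint lock_knob above 0.012 m), for 0.1 s.
2. the red mould has been brought to the bay (within 39 mm of its middle) with the knob still up by more than 8 mm (horizontal distance between red_mould and bay below 0.039 m and value of joint lock_knob above 0.008 m), for 0.05 s.
At the end, for the whole second after the job is handed in: The red mould stands at the bay (its foot within 39 mm of the bay's middle point), the lock knob is fully down (under 3 mm), its pin in the bay's notch, and the wheel is at rest (horizontal distance between red_mould and bay below 0.039 m and value of joint lock_knob below 0.003 m and angular speed of carousel below 0.1 rad/s); the robot touches nothing.
It fails at once if one of the loose things on the table is pushed away by more than 40 mm (distance of any of tin_a, pour_jug, dye_bottle, wax_jar, spatula, tin_b from where it was at the start of the episode above 0.04 m).
It also fails if it takes over 70 s, if anything falls off the work surface, if the arm or the gripper's body presses on something with over 40 N, if the wrist force passes 120 N, or if a joint passes its speed limit or range.

## Working session

There is one attempt and no reset: what is moved stays moved. The work goes in short steps, each a Python script; the robot and the scene stay as the last script left them, time stands still between calls to the robot, and variables do not carry over. Pictures are saved under pics/ and viewed, at most 10 in all, crops included, and the job is handed in when it is done.

```bash
ls; mkdir -p pics; python3 - <<'E'
from rig import robot, kinematics, state, viewer
import cv2,numpy as np
for n in ["side","top"]:
    c=viewer.read_camera(n); cv2.imwrite(f"pics/{n}0.png",c["pixels"][:,:,::-1]); np.savez(f"pics/{n}0.npz",**{k:v for k,v in c.items() if v is not None})
    print(n,c.keys(),np.round(c["intrinsics"],1).tolist(),np.round(c["T"],3).tolist())
print(state())
E
```

```text
pics
side dict_keys(['pixels', 'intrinsics', 'T']) [[394.4, 0.0, 250.4], [0.0, 394.4, 193.4], [0.0, 0.0, 1.0]] [[-0.999, 0.024, -0.033, 0.465], [-0.041, -0.596, 0.802, 0.897], [-0.001, 0.802, 0.597, 0.781], [0.0, 0.0, 0.0, 1.0]]
top dict_keys(['pixels', 'intrinsics', 'T']) [[445.6, 0.0, 255.2], [0.0, 445.6, 188.7], [0.0, 0.0, 1.0]] [[-0.01, 0.981, -0.195, 0.223], [-1.0, -0.007, 0.015, 0.008], [0.014, 0.195, 0.981, 1.583], [0.0, 0.0, 0.0, 1.0]]
{'clock': 0.1, 'qpos': array([-1.31543284e+00,  3.53570938e-01,  1.63408196e+00, -3.51866294e-05,
        1.15518940e+00, -2.41002881e-03]), 'qd': array([ 9.76044127e-04, -1.68423900e-03,  1.85946391e-05,  5.41285782e-04,
       -1.75884273e-03, -2.03590410e-04]), 'joint_efforts': array([ 1.36977815e-03, -5.94902945e+01, -3.34928298e+01,  6.98853959e-02,
        1.82920805e-02, -3.27912289e-05]), 'eef_pos': array([ 0.15920015, -0.60392153,  0.22193423]), 'tcp_rot': array([-3.14034294e+00,  2.91617089e-05,  2.57787765e-01]), 'contact_force': array([-0.70594673, -1.06499043, -0.89020467]), 'torque': array([-0.01774165,  0.02605629,  0.01092646]), 'grasp_force': 0.0, 'width': 0.09212858552818362}
```

View pics/side0.png

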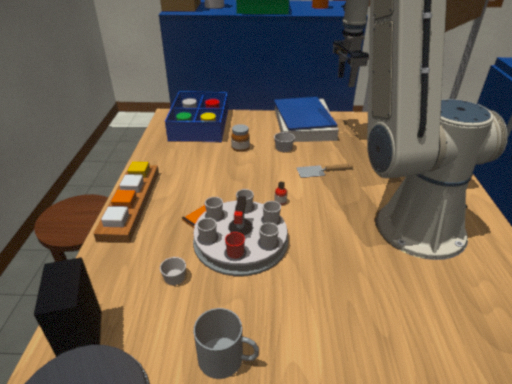

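View pics/top0.png

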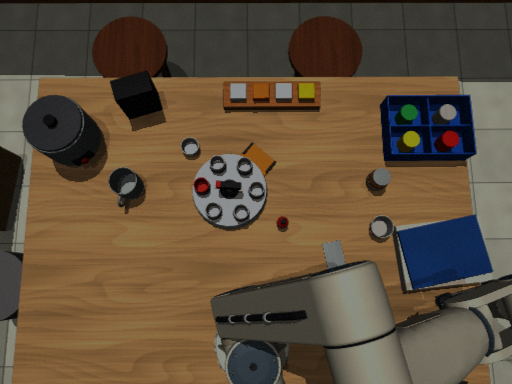

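The side view shows the wheel at about (241,237), the red mould at (235,244), the orange bay at (194,215), and the bar's red end at (239,215). The top view shows the wheel at (230,190), the red mould at (202,186), the bay at (260,157), and the knob bar at about (228,187) with its red end at (218,184). The dye bottle is at (282,223) and tin_a at (190,148).

```bash
cat > h.py <<'E'
import numpy as np, cv2
def ray(c,uv,T=None):
    K=c["intrinsics"]; T=c["T"] if T is None else T
    d=np.array([(uv[0]-K[0,2])/K[0,0],-(uv[1]-K[1,2])/K[1,1],-1.])
    return T[:3,3],T[:3,:3]@d
def plane(c,uv,z,T=None):
    o,d=ray(c,uv,T); return o+d*(z-o[2])/d[2]
def meet(r1,r2):
    (a,u),(b,v)=r1,r2; s=np.linalg.lstsq(np.c_[u,-v],b-a,rcond=None)[0]
    p,q=a+u*s[0],b+v*s[1]; return (p+q)/2,np.linalg.norm(p-q)
def masks(px):
    h=cv2.cvtColor(px,cv2.COLOR_RGB2HSV); H,S,V=cv2.split(h)
    return dict(red=((H<6)|(H>172))&(S>150)&(V>60), orange=(H>=8)&(H<20)&(S>215)&(V>120),
      white=(S<45)&(V>150), black=(V<60))
def blobs(m,roi,amin=8):
    x0,y0,x1,y1=roi; k=np.zeros(m.shape,np.uint8); k[y0:y1,x0:x1]=m[y0:y1,x0:x1]
    n,l,s,c=cv2.connectedComponentsWithStats(k)
    return [(np.round(c[i],1).tolist(),s[i].tolist()) for i in range(1,n) if s[i,4]>=amin]
E
python3 - <<'E'
from h import *
for n,roi in [("side",(175,180,300,285)),("top",(180,135,295,235))]:
    c=np.load(f"pics/{n}0.npz"); m=masks(c["pixels"])
    for k in m: print(n,k,blobs(m[k],roi,6))
c=np.load("pics/top0.npz"); 
for nm,uv,z in [("wheel",(230,190),.046),("red",(202,186),.096),("bay",(260,157),.012),("dye",(282,223),.07),("tin",(190,148),.04)]: print(nm,plane(c,uv,z).round(3))
E
```

```text
side red [([280.4, 191.5], [276, 188, 10, 8, 63]), ([238.0, 216.6], [234, 211, 9, 13, 91]), ([234.7, 243.5], [226, 231, 19, 27, 373])]
side orange [([195.3, 214.2], [186, 206, 20, 17, 144])]
side white [([236.0, 235.8], [194, 201, 85, 62, 1596]), ([281.9, 231.2], [277, 222, 10, 20, 135]), ([177.3, 271.5], [175, 269, 7, 7, 33])]
side black [([280.9, 185.0], [279, 183, 4, 5, 16]), ([241.1, 203.7], [236, 197, 10, 16, 106]), ([241.7, 227.1], [230, 219, 22, 16, 169]), ([242.8, 255.5], [241, 254, 4, 4, 6])]
top red [([195.5, 181.4], [194, 178, 6, 9, 11]), ([217.9, 183.5], [216, 181, 5, 6, 28]), ([201.8, 187.0], [195, 182, 14, 10, 88]), ([281.6, 221.5], [277, 217, 11, 10, 51])]
top orange [([258.2, 157.1], [244, 145, 28, 28, 247])]
top white []
top black [([187.6, 142.0], [182, 138, 15, 13, 78]), ([247.5, 147.9], [243, 143, 10, 11, 27]), ([193.6, 154.1], [184, 149, 16, 9, 55]), ([216.0, 159.6], [211, 156, 12, 10, 63]), ([243.5, 161.5], [237, 158, 14, 9, 70]), ([270.4, 166.6], [266, 161, 10, 12, 36]), ([218.6, 169.7], [210, 164, 16, 10, 72]), ([244.7, 172.0], [237, 167, 15, 9, 64]), ([199.8, 181.9], [195, 178, 13, 11, 62]), ([229.4, 188.7], [217, 180, 25, 19, 335]), ([256.0, 185.4], [250, 182, 13, 9, 60]), ([203.7, 191.7], [195, 184, 15, 12, 67]), ([256.0, 196.2], [249, 192, 15, 8, 54]), ([236.9, 220.9], [200, 198, 66, 33, 296]), ([211.2, 206.4], [206, 203, 14, 11, 58]), ([239.9, 207.9], [235, 205, 12, 9, 51]), ([215.7, 216.1], [208, 210, 14, 10, 50]), ([282.3, 223.6], [277, 218, 10, 11, 59])]
wheel [0.525 0.072 0.046]
red [0.529 0.165 0.096]
bay [ 0.653 -0.036  0.012]
dye [ 0.404 -0.106  0.07 ]
tin [0.68  0.216 0.04 ]
```

```bash
cat >> h.py <<'E'
from scipy.spatial.transform import Rotation as R
def wrist(state,viewer,name):
    s=state(); c=viewer.read_camera("wrist")
    W=np.eye(4); W[:3,:3]=R.from_euler("xyz",s["tcp_rot"]).as_matrix(); W[:3,3]=s["eef_pos"]
    c=dict(pixels=c["pixels"],intrinsics=c["intrinsics"],T=W@c["tool_from_camera"])
    cv2.imwrite(f"pics/{name}.png",c["pixels"][:,:,::-1]); np.savez(f"pics/{name}.npz",**c); return c
E
python3 - <<'E'
from rig import robot, kinematics, state, viewer
from h import *
print(viewer.read_camera("wrist")["tool_from_camera"].round(3).tolist())
for y in (1.53,0,-.7,-1.05):
    q=kinematics.solve_ik([.525,.072,.103],[np.pi,0,y]); print(y,q)
robot.move_ptp([.525,.072,.38],[np.pi,0,1.53]); wrist(state,viewer,"w1")
robot.move_linear([.455,.072,.38]); wrist(state,viewer,"w2")
print(state()["clock"],state()["qpos"])
E
```

```text
[[0.0, 0.966, 0.26, 0.073], [1.0, -0.0, -0.001, -0.001], [-0.0, 0.26, -0.966, -0.162], [0.0, 0.0, 0.0, 1.0]]
1.53 [ 1.33461979e-01  3.57710687e-01  1.93858906e+00 -4.44089210e-16
  8.45292909e-01  1.74258305e-01]
0 [ 1.33461979e-01  3.57710687e-01  1.93858906e+00 -4.44089210e-16
  8.45292909e-01  1.70425831e+00]
-0.7 [ 1.33461979e-01  3.57710687e-01  1.93858906e+00 -4.44089210e-16
  8.45292909e-01  2.40425831e+00]
-1.05 [ 1.33461979e-01  3.57710687e-01  1.93858906e+00 -4.44089210e-16
  8.45292909e-01  2.75425831e+00]
3.6333 [ 1.53461300e-01 -3.39007085e-02  1.75154557e+00 -7.99615433e-05
  1.42306920e+00  1.94313384e-01]
```

View pics/w1.png

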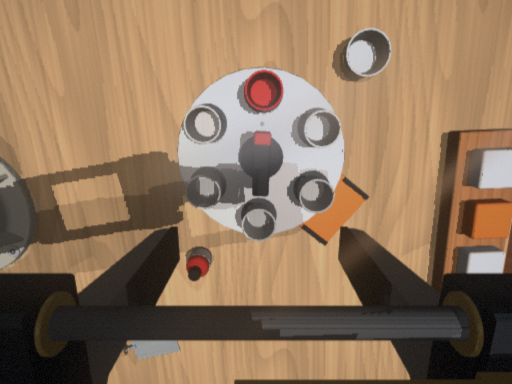

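View pics/w2.png

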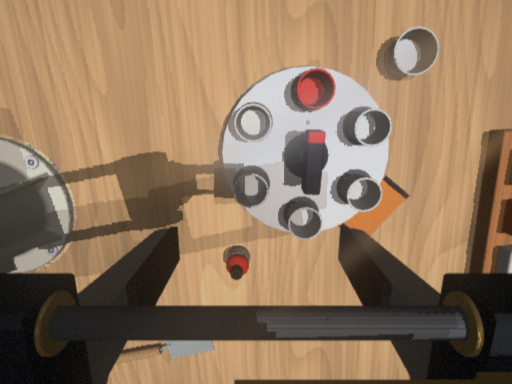

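w1 and w2 show the bar running from its red end at (263,133) and (317,131) to its black end at (260,194) and (312,193). The red mould is at (264,92) and (315,89), and the bay at about (335,210) in w1 with black edges at (355,189) and (315,232).

```bash
python3 - <<'E'
from h import *
A,B=[np.load(f"pics/w{i}.npz") for i in (1,2)]
for c,n,roi in ((A,"w1",(170,60,380,250)),(B,"w2",(210,60,420,250))):
    m=masks(c["pixels"]); 
    print(n,"red",blobs(m["red"],roi,30),"or",blobs(m["orange"],roi,100))
P,e=meet(ray(A,(263,133)),ray(B,(317,131))); Q,f=meet(ray(A,(260,194)),ray(B,(312,193)))
print("bar ends",P.round(4),e,Q.round(4),f,"mid",(P+Q)/2,"len",np.linalg.norm(P-Q),"yaw",np.degrees(np.arctan2(*(P-Q)[1::-1])))
# wheel rim: convex hull of white blob -> world plane -> circle fit
for c,x0,x1 in ((A,170,350),(B,212,396)):
    h=cv2.cvtColor(c["pixels"],cv2.COLOR_RGB2HSV); w=(h[...,1]<50)&(h[...,2]>125)
    k=np.zeros(w.shape,np.uint8); k[60:240,x0:x1]=w[60:240,x0:x1]; k=cv2.morphologyEx(k,cv2.MORPH_OPEN,np.ones((3,3)))
    n,l,s,_=cv2.connectedComponentsWithStats(k); i=1+np.argmax(s[1:,4])
    hull=cv2.convexHull(np.argwhere(l==i)[:,::-1].astype(np.int32))[:,0]
    p=np.array([plane(c,u,.046)[:2] for u in hull]); good=np.ones(len(p),bool)
    for _ in range(5):
        a=np.linalg.lstsq(np.c_[2*p[good],np.ones(good.sum())],(p[good]**2).sum(1),rcond=None)[0]
        r=np.sqrt(a[2]+a[:2]@a[:2]); d=np.abs(np.hypot(*(p-a[:2]).T)-r); good=d<max(.0025,1.5*np.median(d))
    print("wheel",a[:2],"r",r,good.sum(),len(p))
for u in ((355,189),(315,232)): print("bay edge",plane(A,u,.012).round(4))
E
```

```text
w1 red [([256.0, 82.5], [245, 71, 34, 37, 112]), ([260.5, 92.2], [251, 80, 20, 25, 410])] or []
w2 red [([307.5, 82.5], [297, 69, 36, 27, 268])] or []
bar ends [0.5319 0.1178 0.1256] 0.0003478616935756902 [0.5248 0.0381 0.131 ] 0.0008820970449606744 mid [0.52834788 0.07799719 0.12830465] len 0.08020100140981083 yaw 84.93045384972874
wheel [0.52766254 0.07755246] r 0.12878881636509867 46 47
wheel [0.527014   0.07752205] r 0.12926691190826262 50 50
bay edge [0.6863 0.0097 0.012 ]
bay edge [ 0.6185 -0.0658  0.012 ]
```

```bash
python3 - <<'E'
from rig import robot, kinematics, state, viewer
from h import *
ax=[.5274,.0777]; y=np.radians(85.3)
def rep(t):
    s=state(); print(t,round(s["clock"],2),s["eef_pos"].round(4),np.degrees(s["tcp_rot"]).round(1),s["contact_force"].round(1),s["torque"].round(2),round(s["width"],4),round(s["grasp_force"],1))
robot.move_gripper(.06)
robot.move_ptp(ax+[.2],[np.pi,0,y]); rep("above")
robot.move_linear(ax+[.103],speed=.08); rep("down")
robot.move_gripper(.01,effort=45); rep("closed")
robot.move_linear(ax+[.120],speed=.03); rep("up")
wrist(state,viewer,"w3")
E
```

```text
above 5.07 [0.5278 0.0778 0.201 ] [180.   -0.   85.3] [ 0.3 -0.1 -0.7] [-0.01 -0.06 -0.  ] 0.0598 0.0
down 6.43 [0.5278 0.0778 0.1035] [180.   -0.   85.3] [ 0.4 -0.9 -0.1] [-0.01 -0.07 -0.02] 0.0601 0.0
closed 7.09 [0.5285 0.0776 0.1033] [179.9  -0.   85.3] [ 5.4 -1.9 -2.1] [-0.23 -0.67  0.08] 0.0215 45.0
up 7.81 [0.5285 0.0777 0.1204] [179.9  -0.   85.3] [ 5.6 -0.9 -1.1] [-0.23 -0.6  -0.01] 0.022 45.0
```

View pics/w3.png

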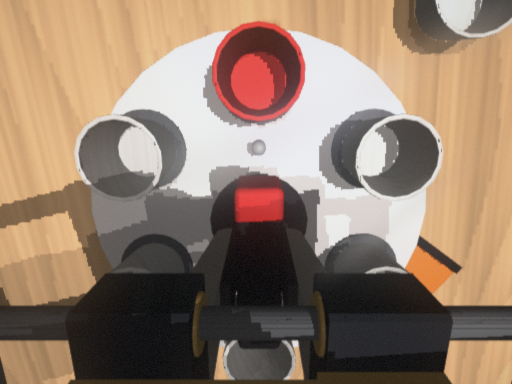

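The bar is gripped between the pads, with its red end at (259,205). The red mould is at (258,72), so it is aligned with the bar. Next I turn the wheel and check the torque.

```bash
cat >> h.py <<'E'
ax=[.5288,.0777]
def rep(state,t):
    s=state(); print(t,round(s["clock"],2),s["eef_pos"].round(4),np.degrees(s["tcp_rot"]).round(1)[2],s["contact_force"].round(1),s["torque"].round(2),round(s["width"],4)); return s
E
python3 - <<'E'
from rig import robot, kinematics, state, viewer
from h import *
for d in (80,60,35,10,-10,-24):
    robot.move_ptp(ax+[.120],[np.pi,0,np.radians(d)]); s=rep(state,d)
    if abs(s["torque"][2])>1.0 or np.hypot(*s["contact_force"][:2])>25: print("stop");break
wrist(state,viewer,"w4")
E
```

```text
80 8.11 [0.5287 0.0776 0.1201] 80.1 [ 0.  -1.4  2. ] [-0.21 -0.09  0.38] 0.0216
60 8.53 [0.5292 0.0775 0.1201] 60.3 [ 3.4 -3.5  0.1] [-0.58 -0.52  0.01] 0.0215
35 9.03 [0.5298 0.077  0.1201] 35.3 [ 6.3 -6.4 -2.1] [-1.05 -0.86  0.03] 0.0211
10 9.53 [0.53   0.0764 0.1201] 10.3 [  7.  -11.2  -1.8] [-1.56 -0.98 -0.03] 0.0218
-10 9.96 [0.53   0.0759 0.1201] -9.7 [  7.1 -13.1  -1.6] [-2.06 -1.14  0.  ] 0.0217
-24 10.3 [0.5298 0.0755 0.1201] -23.7 [  7.  -15.7  -2.1] [-2.3  -0.99  0.05] 0.0218
```

View pics/w4.png

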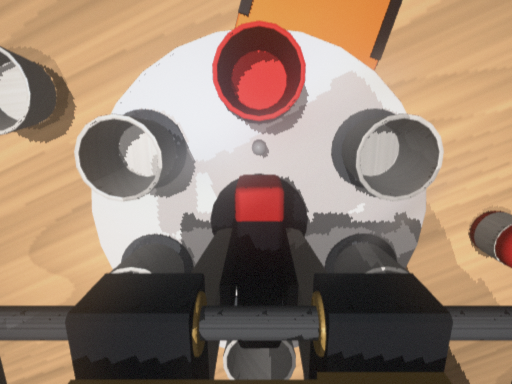

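The wheel turned freely. The red mould is at (258,72) and the bay is just beyond it at about (316,15), still a little clockwise, so the wheel is near the bay edge as planned. Next I search for the notch, relieving the side force at each step.

```bash
python3 - <<'E'
from rig import robot, kinematics, state, viewer
from h import *
f0=None
for d in range(-24,-66,-4):
    xy=list(state()["eef_pos"][:2])
    robot.move_ptp(xy+[.120],[np.pi,0,np.radians(d)])
    xy=list(state()["eef_pos"][:2]); robot.move_linear(xy+[.1202],speed=.03)
    fz0=state()["contact_force"][2]
    robot.move_linear(xy+[.1115],speed=.03); robot.wait(.1); s=rep(state,d); df=s["contact_force"][2]-fz0; print("  df",round(df,1))
    if df<7 :
        robot.move_linear(xy+[.108],speed=.02); robot.wait(.1); s=rep(state,"deeper"); df=s["contact_force"][2]-fz0; print("  df",round(df,1))
        if df<7: print("NOTCH"); break
    robot.move_linear(xy+[.120],speed=.04)
    if state()["clock"]>50: break
E
```

```text
-24 11.39 [0.53   0.0753 0.1129] -24.0 [-6.1 -5.2 22.1] [-0.89  0.82  0.07] 0.0216
  df 23.8
-28 12.8 [0.5299 0.0752 0.1129] -28.0 [-6.5 -4.8 23.7] [-0.88  0.9  -0.06] 0.0216
  df 25.7
-32 14.21 [0.5299 0.0751 0.1128] -32.0 [-5.4 -5.  23.8] [-0.96  0.9  -0.04] 0.0216
  df 26.0
-36 15.62 [0.5298 0.075  0.1128] -36.0 [-5.8 -4.9 23.7] [-0.95  0.99 -0.02] 0.0219
  df 25.6
-40 17.02 [0.5297 0.075  0.1128] -40.0 [-5.7 -5.1 24.3] [-1.02  0.98 -0.04] 0.0217
  df 25.5
-44 18.43 [0.5297 0.0749 0.1129] -44.0 [-5.7 -5.6 23.3] [-0.98  1.   -0.05] 0.0217
  df 23.6
-48 19.84 [0.5295 0.0748 0.1125] -48.0 [-4.4 -5.8 20.2] [-0.93  0.76 -0.19] 0.0217
  df 19.9
-52 21.25 [0.5294 0.0746 0.1106] -52.0 [ 3.3 -5.2 -3.1] [-0.74 -0.66 -0.34] 0.0218
  df -1.9
deeper 21.68 [0.5293 0.0745 0.1068] -52.1 [ 4.3 -6.2 -6.2] [-0.87 -0.81 -0.85] 0.0215
  df -4.9
NOTCH
```

```bash
python3 - <<'E'
from rig import robot, kinematics, state, viewer
from h import *
xy=list(state()["eef_pos"][:2])
robot.move_ptp(xy+[.108],[np.pi,0,np.radians(-53.2)]); rep(state,"rot")
for z in (.105,.1035,.102,.101,.100,.099,.098):
    robot.move_linear(xy+[z],speed=.02); robot.wait(.1); s=rep(state,z)
    if s["contact_force"][2]>14: break
E
```

```text
rot 21.93 [0.5293 0.0746 0.1069] -53.3 [ 3.4 -4.2 -6.5] [-0.64 -0.83 -0.27] 0.0218
0.105 22.32 [0.5293 0.0746 0.1043] -53.2 [ 2.8 -5.3 -2.8] [-0.64 -0.63 -0.33] 0.0215
0.1035 22.68 [0.5293 0.0746 0.1031] -53.2 [ 2.7 -4.2 -0.5] [-0.64 -0.52 -0.44] 0.0217
0.102 23.02 [0.5294 0.0746 0.1029] -53.2 [-2.8 -4.7 15.1] [-0.8   0.44 -0.45] 0.0219
```

```bash
python3 - <<'E'
from rig import robot, kinematics, state, viewer
from h import *
xy=list(state()["eef_pos"][:2])
robot.move_ptp(xy+[.1025],[np.pi,0,np.radians(-51)]); rep(state,"twist")
robot.move_ptp(xy+[.1015],[np.pi,0,np.radians(-53.5)]); rep(state,"back")
robot.move_gripper(.06); rep(state,"open")
robot.move_linear(xy+[.25],speed=.12); rep(state,"clear")
robot.move_linear(xy+[.38],speed=.15)
wrist(state,viewer,"w5"); xy[0]-=.07
robot.move_linear(xy+[.38]); wrist(state,viewer,"w6")
A=cv2.imread("pics/w5.png"); B=cv2.imread("pics/w6.png")
cv2.imwrite("pics/w56.png",cv2.resize(np.hstack([A[20:260,100:420],B[20:260,100:500]]),None,fx=1.1,fy=1.1))
E
```

```text
twist 23.27 [0.5293 0.0745 0.103 ] -51.1 [-1.1 -5.8 11.4] [-0.94  0.21 -1.26] 0.0216
back 23.52 [0.5294 0.0746 0.1028] -53.5 [-4.1 -5.6 21.6] [-0.94  0.85 -0.3 ] 0.0216
open 24.23 [0.5294 0.0746 0.1014] -53.5 [-0.3 -0.3 -0.4] [ 0.05 -0.03  0.  ] 0.0598
clear 25.62 [0.529  0.0745 0.2492] -53.5 [ 0.   0.3 -0.6] [ 0.06 -0.05 -0.03] 0.0599
```

View pics/w56.png

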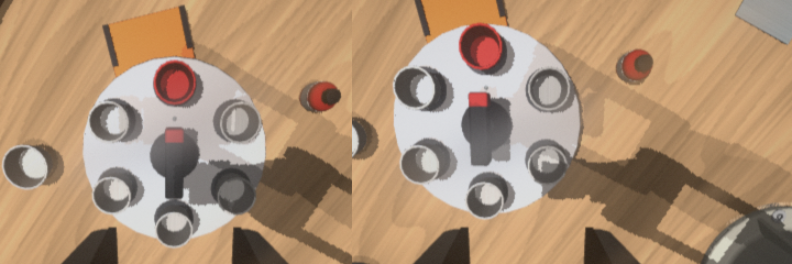

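The crop shows the red mould at (175,83) in front of the bay at (150,40). The bar's red end is at (174,128) on the left and (479,94) on the right, and the bottle and tin stand where they were. The wheel resisted the twist with 1.26 N m, so it is locked. I triangulate the bar's height as a last check, then hand in.

```bash
python3 - <<'E'
from rig import ticket, state
from h import *
A,B=[np.load(f"pics/w{i}.npz") for i in (5,6)]
f=lambda u,v,x:(u/1.1-x+100,v/1.1+20)
P=meet(ray(A,f(174,128,0)),ray(B,f(479,94,320))); Q=meet(ray(A,f(174,198,0)),ray(B,f(480,165,320))); print(P,Q)
M=(P[0]+Q[0])/2; print(M)
if abs(M[2]-.1297)<.009: print(ticket.hand_in())
E
```

```text
(array([0.55199915, 0.04412148, 0.10925691]), np.float64(0.0015060361954581424)) (array([0.50267289, 0.11020746, 0.12716003]), np.float64(0.0002530815140908457))
[0.52733602 0.07716447 0.11820847]
```

The rough pixel readings put the bar at or below its fully-down height, so it isn't raised. The TCP stopped hard at z = 0.103, the same height as at the start with the knob down, so the knob is fully down.

```bash
python3 -c "
from rig import ticket
print(ticket.hand_in())"
```

```text
the job is handed in; nothing more can be done
None
```

I turned the carousel until the red mould stood at the bay, about 12° from its middle line by my estimate, felt the pin drop into the notch, pushed the knob down to the height where it started, and handed the job in with the arm clear; no verdict was returned, and my last camera check of the bar's height was too rough to confirm it.

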